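Hang the wet palettes up to drip

TASK

Slide the drip tray fully home under the drying rack first. Then take the two palettes out of the slotted stand and hang each by its thumb hole on the peg of its own colour, so that both hang free and still. The paint is wet: keep the palettes upright, do not knock them hard against rack, pegs or stand, and leave everything else on the table where it is.

Things in the scene. Friction and masses are not known exactly. Their poses are not given: they have to be found in the camera images.
- palette_blue: blue plastic palette, a rounded upright plate 150 mm wide, 160 tall, 8 thick, 160 g, paint dabs low down. Origin: middle of its bottom edge; x the plate's normal, y its width, z up to the top edge. Thumb hole 36 mm across, axis x, centred 100 mm above the bottom edge: its upper rim is 42 mm below the top edge. Starts standing in a slot of the stand; pinch the top edge across the 8 mm
- hole_blue (a point): centre of the blue palette's thumb hole
- peg_blue: wooden peg with blue end ball and blue patch at its root, 12 mm thick (ball 20), fixed on the front of the rack's beam. Origin: its root on the beam's front face, 180 mm above the table; it runs 80 mm along its own -x and rises 14 mm to the tip. The beam's top is 10 mm above the root, nothing of the rack is higher. Pegs are 190 mm apart, either colour on either side
- peg_blue_tip (a point): centre of the blue peg's end ball
- palette_yellow: yellow plastic palette, a rounded upright plate 150 mm wide, 160 tall, 8 thick, 160 g, paint dabs low down. Origin: middle of its bottom edge; x the plate's normal, y its width, z up to the top edge. Thumb hole 36 mm across, axis x, centred 100 mm above the bottom edge: its upper rim is 42 mm below the top edge. Starts standing in a slot of the stand; pinch the top edge across the 8 mm
- hole_yellow (a point): centre of the yellow palette's thumb hole
- peg_yellow: wooden peg with yellow end ball and yellow patch at its root, 12 mm thick (ball 20), fixed on the front of the rack's beam. Origin: its root on the beam's front face, 180 mm above the table; it runs 80 mm along its own -x and rises 14 mm to the tip. The beam's top is 10 mm above the root, nothing of the rack is higher. Pegs are 190 mm apart, either colour on either side
- peg_yellow_tip (a point): centre of the yellow peg's end ball
- rack: wooden drying rack: beam 400 mm long along its y, 18 mm thick, 150 to 190 mm above the table, on two posts at y = +-190 mm with feet running from x = -130 to +70 mm, 14 mm high. Origin on the table below the middle of the beam's front face; the front faces -x
- tray (a joint): how far the drip tray stands out of the rack towards -x of the rack (m): 0 = fully home, up to 0.10. Aluminium tray 115 by 345 mm, 24 mm high; moves with about 2 N
- tray_handle (a point): centre of the outer (-x of the rack) face of the tray's upright red handle plate, 100 mm wide, 12 mm thick, reaching from the table to 52 mm height; this point is 45 mm above the table. When home it is 132 mm in front of the beam's front face
- stand: wooden stand, 170 by 130 mm, origin under its centre; two slots along its y at x = -50 and +50 mm, each 11 mm wide, floor 12 mm and walls 52 mm above the table
- sprayer: red spray bottle, 72 mm across, 170 mm tall, origin under its centre; leave alone
- medium_bottle: white bottle, 70 mm across, 180 mm tall, origin under its centre; leave alone
- paint_pot: white paint pot with red lid, 66 mm across, 60 mm tall, origin under its centre; leave alone
- water_cup: clear open cup, 76 mm across, 100 mm tall, origin under its centre; leave alone
- paint_knife: painting knife 200 mm long lying flat, origin under its middle; leave alone

How it is judged:
By the outcome, as a careful person would: the job done as asked, in the order asked, and still so for the second after the job is handed in, with the robot touching nothing.
It also fails if it takes over 72 s, if anything falls off the work surface, if the arm or the gripper's body presses on something with over 40 N, if the wrist force passes 120 N, or if a joint passes its speed limit or range.

ROBOT

A 7-joint arm with a two-finger parallel gripper is mounted at the origin on the work surface. World frame = base frame: x ahead of the robot, y to its left, z up, the work surface at z = 0. Lengths are in m, angles in rad, forces in N, time in s.
With the tool pointing down it reaches from about 0.35 to 0.9 m from the base axis. Payload 8.1 kg.
Tool frame: the origin (TCP) lies at the very end of the fingers, on their centre line; the grasp point (between the pads) lies 19 mm behind it; z points along the fingers, y is the line along which they close (so a half turn about z gives the same grasp; the last joint's range is limited). The gripper opens to 92 mm and grips with 3 to 60 N. Pads are 19 mm wide; open, the fingers measure 130 mm over their backs; the gripper's body (75 mm by 190 mm) begins 47 mm behind the grasp point.
Start: joints at [1.032, 0.434, 0.025, 1.573, -0.012, 1.134, -0.075], TCP at [0.264, -0.567, 0.227] pointing down, gripper open.
Joint ranges: [-2.62, 2.62], [-0.44, 2.09], [-1.27, 1.32], [0.08, 2.57], [-1.32, 4.46], [0.12, 2], [-2.74, 2.74]. Speed limits (rad/s): [2.22, 2.22, 3.01, 3.01, 3.14, 3.14, 3.14].

INTERFACE

Orientations are given as a rotation vector (axis times angle).
In Python, from cell import arm gives the robot as it stands.
- The arm moves only by the tool carry_out, never from a script. Its argument "commands" is a list of rows, each a list of 7 numbers: the opening, from 0 (shut) to 1 (fully open), then the shift along the tool's x, y, z each as a share of 0.025 m, from -1 to 1, then the turn, a rotation vector about the tool's x, y, z each as a share of 0.1 rad, from -1 to 1. A call has 1 to 8 rows; each row shifts and turns the commanded pose from where the row before left it, along the tool's axes as they then stand; what a row does not reach is not made up. A row lasts 1/10 s, in which the tool goes at most 50 mm and 8.59 degrees, less where a joint would pass 70% of its speed; a pose out of reach is approached as far as the arm can. A call with a number of a shift or a turn outside -1 to 1 is refused whole. A call with a gripper value outside its range is refused whole. The fingers move at their own pace and stop on an object; "squeeze" is the grip in N (left out, the last holds). Time passes only in rows, so rows that do not move let the fingers close. It gives the time, the measured TCP pose, the force, the opening and the grip force at its end, in the units of the state.
- arm.observe(): the state, without advancing time (a new reading comes with each control period).
- arm.get_image(name): name is "side" or "top" or "wrist"; returns a dict with "pixels" (480x640x3 uint8, red, green, blue), "range_z" (480x640 float32, m along the optical axis (not along the pixel's ray), 0 where there is no reading), "mtx" (3x3 intrinsics, pixels), "R" (3x3) and "t" (3): a world point X has camera coordinates R X + t; the wrist camera has in their place "tool_from_camera" (4x4, takes a point from camera to tool coordinates, whose origin is the TCP and whose axes are the flange's). Camera axes: x right, y down, z forward; pixel columns grow to the right and rows downward; lengths in m; the calibration is good to about 2 mm. A picture is of the moment at which its call begins: read the wrist's pose just before it.
- arm.sign_off(): hands the job in; it is judged then, once.
The state is a dict: "clock": time; "joints": joint angles; "dq": joint speeds; "joint_efforts": joint torques, N m; "position": TCP position; "ee_rot": TCP orientation; "force": force on the tool from outside, world axes, zero at the start; "ft_torque": the same for the moment, N m; "width": opening from 0.0 (shut) to 1.0 (fully open); "gripper_force": force on a finger pad.
Only numpy, scipy, OpenCV 4.12 (cv2) and the standard library are available. Lean on these libraries where they do the work, as an engineer would, in place of code of your own. Each camera call takes 0.05 s, during which the arm holds its last target. There are 200 camera calls.

## Working session

There is one attempt and no reset: what is moved stays moved. The work goes in short steps, Python scripts to look and compute and a tool call to move; the robot and the scene stay as the last step left them, time stands still between calls to the robot, and variables do not carry over. Pictures are saved under pics/ and viewed, at most 10 in all, crops included, and the job is handed in when it is done.

Besides the shell and the picture viewer there is one more tool, called as name([rows], argument=value, ...), one row to a line, values as JSON. carry_out: Moves the arm, as the interface text tells. Shift numbers are shares of 0.025 m and turn numbers shares of 0.1 rad, none past 1 either way. Its arguments: {"type":"object","properties":{"commands":{"type":"array"},"squeeze":{"type":"number"}},"required":["commands"]}

```bash
mkdir -p pics; ls
python3 - <<'E'
from cell import arm
import cv2,numpy as np
s=arm.observe();print(s)
for n in("side","top"):
    d=arm.get_image(n);cv2.imwrite(f"pics/{n}0.png",d["pixels"][:,:,::-1]);np.savez(f"{n}0.npz",**d);print(n,d["mtx"],d["R"],d["t"],(d["range_z"]>0).mean())
E
```

```text
pics
{'clock': 0.0, 'joints': array([ 1.03238819,  0.43522566,  0.02499528,  1.57404934, -0.01159465,
        1.13399085, -0.07515274]), 'dq': array([ 4.77848130e-04, -7.55809621e-04, -1.30052298e-03,  6.50377568e-05,
       -4.24061462e-04, -1.02472418e-03, -3.97869313e-04]), 'joint_efforts': array([ 1.12984999e-03, -6.67850661e+01,  9.85504277e-01, -3.14458001e+01,
       -6.05729758e-02,  4.28267370e-02,  1.73773769e-04]), 'position': array([ 0.26357221, -0.56617221,  0.22596203]), 'ee_rot': array([-3.06593285e+00, -6.78632805e-01,  7.51429540e-04]), 'force': array([ 0.02563267, -0.21759579, -0.39167349]), 'ft_torque': array([-0.01645274,  0.03362661,  0.00155155]), 'gripper_force': 0.0, 'width': 0.9983553009968023}
side [[525.53830121   0.         320.03396554]
 [  0.         525.53830121 241.90105351]
 [  0.           0.           1.        ]] [[-0.80122485 -0.59831995  0.00720882]
 [-0.38170891  0.50180369 -0.77620317]
 [ 0.46080043 -0.62466494 -0.63044164]] [0.40660801 0.32754616 1.2721224 ] 0.988251953125
top [[489.6444854   0.        322.6586591]
 [  0.        489.6444854 236.6566019]
 [  0.          0.          1.       ]] [[ 0.0103295  -0.9999419  -0.00308217]
 [-0.9883681  -0.00974214 -0.15176821]
 [ 0.15172937  0.00461401 -0.98841131]] [-0.03624046  0.55107355  1.27499317] 0.9959895833333333
```

View pics/side0.png

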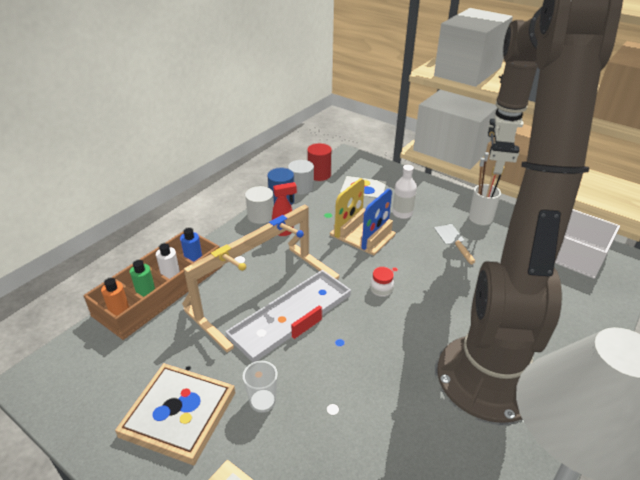

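View pics/top0.png

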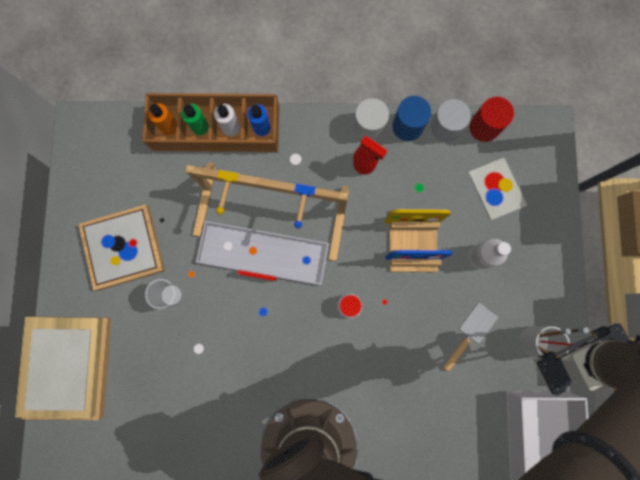

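The side view shows the rack with its yellow peg at (230,257) and blue peg at (287,228), the tray handle at (307,321), and the palettes at (350,205) and (377,218). In the top view the peg balls are at (221,210) for yellow and (298,224) for blue, the palette tops at (418,214) and (418,254), and the handle at (257,275).

```bash
cat > h.py <<'E'
import numpy as np,cv2
from scipy import ndimage
def cloud(d):
    z=d["range_z"];v,u=np.mgrid[:480,:640];K=d["mtx"]
    P=np.stack([(u-K[0,2])/K[0,0]*z,(v-K[1,2])/K[1,1]*z,z],-1)
    if "R" in d: return (P-d["t"])@d["R"]
    return P
HUE={"yellow":[(22,34)],"blue":[(108,122)],"red":[(0,6),(174,180)]}
def mask(d,c,s=120,v=60):
    h=cv2.cvtColor(d["pixels"],cv2.COLOR_RGB2HSV);m=np.zeros((480,640),bool)
    for a,b in HUE[c]: m|=(h[...,0]>=a)&(h[...,0]<=b)
    return m&(h[...,1]>s)&(h[...,2]>v)
def blobs(d,c,s=150,mn=12):
    l,n=ndimage.label(mask(d,c,s));C=cloud(d)
    for i in range(1,n+1):
        k=l==i
        if k.sum()<mn: continue
        P=C[k];v,u=np.nonzero(k)
        yield (u.mean(),v.mean()),P[P[:,2]>-1]
E
python3 - <<'E'
from h import *
np.set_printoptions(precision=4,suppress=True)
for n in("side","top"):
    d=dict(np.load(n+"0.npz"))
    for c in HUE:
        for (u,v),P in blobs(d,c):
            m=np.median(P,0)
            if .2<m[0]<.8 and abs(m[1])<.45: print(n,c,int(u),int(v),len(P),m,"lo",np.percentile(P,3,axis=0),"hi",np.percentile(P,97,axis=0))
E
```

```text
side yellow 347 200 370 [ 0.5931 -0.2485  0.1414] lo [ 0.59   -0.3388  0.0363] hi [ 0.5972 -0.1992  0.1728]
side yellow 221 253 24 [0.6645 0.2096 0.19  ] lo [0.6615 0.1918 0.1819] hi [0.6712 0.2139 0.1952]
side yellow 241 266 21 [0.5831 0.2191 0.1983] lo [0.5793 0.213  0.194 ] hi [0.5916 0.2236 0.2028]
side blue 374 212 544 [ 0.4935 -0.2487  0.1375] lo [ 0.4904 -0.3348  0.0414] hi [ 0.4984 -0.1999  0.1731]
side blue 277 220 78 [0.6412 0.0165 0.1926] lo [ 0.6299 -0.0062  0.1849] hi [0.6523 0.0354 0.1961]
side blue 382 221 12 [ 0.4929 -0.3098  0.0623] lo [ 0.4902 -0.3198  0.0582] hi [ 0.495  -0.2943  0.0711]
side blue 375 227 12 [ 0.4928 -0.269   0.0623] lo [ 0.4912 -0.2806  0.0545] hi [ 0.4952 -0.2569  0.0716]
side blue 299 233 26 [0.5517 0.0318 0.1997] lo [0.5478 0.0272 0.1918] hi [0.5582 0.0361 0.2064]
side blue 321 291 22 [0.4907 0.0126 0.0081] lo [0.4832 0.007  0.0043] hi [0.4975 0.0217 0.0108]
side blue 339 342 36 [0.3491 0.1292 0.001 ] lo [ 0.3415  0.1208 -0.0032] hi [0.3581 0.1352 0.0041]
side red 282 198 518 [ 0.7579 -0.1382  0.1331] lo [ 0.7386 -0.1746  0.0721] hi [ 0.7846 -0
[... 1030 characters left out ...]
ue 420 253 322 [ 0.4951 -0.2743  0.1638] lo [ 0.4939 -0.3392  0.075 ] hi [ 0.5    -0.2005  0.1747]
top blue 306 259 35 [0.4917 0.0144 0.0072] lo [0.486  0.0062 0.0027] hi [0.4999 0.0226 0.0116]
top blue 262 311 45 [ 0.3495  0.1294 -0.0002] lo [ 0.3414  0.1211 -0.0035] hi [0.3602 0.1375 0.0041]
top red 367 155 772 [ 0.7525 -0.1443  0.1151] lo [ 0.7357 -0.1791  0.0298] hi [ 0.7793 -0.1162  0.1736]
top red 256 275 148 [0.4457 0.1434 0.0514] lo [0.4358 0.0975 0.0279] hi [0.4556 0.188  0.0566]
top red 350 305 348 [ 0.3675 -0.1036  0.0604] lo [ 0.3466 -0.1269  0.0562] hi [ 0.3906 -0.0802  0.0659]
top red 384 301 16 [ 0.3811 -0.2007  0.0001] lo [ 0.377  -0.2047 -0.0035] hi [ 0.3852 -0.1963  0.0029]
```

```bash
cat > plan.py <<'E'
import sys,numpy as np
from scipy.spatial.transform import Rotation as Ro
from cell import arm
# usage: plan.py x y z toolx_angle : shift/turn still to go, in row units, in present tool axes and in target axes
np.set_printoptions(precision=2,suppress=True)
s=arm.observe();R=Ro.from_rotvec(s["ee_rot"])
x,y,z,a=map(float,sys.argv[1:5])
T=Ro.from_matrix(np.array([[np.cos(a),np.sin(a),0],[np.sin(a),-np.cos(a),0],[0,0,-1]]))
d=np.array([x,y,z])-s["position"]
print("t",round(s["clock"],2),"pos",s["position"].round(4),"xang",np.arctan2(*R.as_matrix()[[1,0],0]).round(3),"d",d.round(4),"F",s["force"],"w",round(s["width"],3),"gf",s["gripper_force"],"q",s["joints"])
print("shift now-axes",R.inv().apply(d)/.025,"target-axes",T.inv().apply(d)/.025,"turn",(R.inv()*T).as_rotvec()/.1)
E
python3 plan.py .402 .154 .28 -.168
python3 - <<'E'
from h import *
np.set_printoptions(precision=4,suppress=True)
for n in("side","top"):
    d=dict(np.load(n+"0.npz"));C=cloud(d)
    for c,x0 in(("yellow",.595),("blue",.495)):
        P=C[mask(d,c,110)];P=P[(abs(P[:,0]-x0)<.012)&(P[:,1]<-.18)&(P[:,1]>-.36)]
        Q=P if n=="side" else P[P[:,2]>.166]
        k,b=np.polyfit(Q[:,1],Q[:,0],1)
        print(n,c,len(Q),"yaw",-np.arctan(k),"x@-.269",b-.269*k,"ymid",(P[:,1].min()+P[:,1].max())/2,P[:,1].min(),P[:,1].max(),"ztop",np.percentile(P[:,2],98))
    for nm,(x0,x1,y0,y1,z0,z1) in dict(cup=(.25,.5,.27,.45,.02,.12),bottle=(.4,.6,-.5,-.37,.05,.2)).items():
        Q=C[(C>[x0,y0,z0]).all(-1)&(C<[x1,y1,z1]).all(-1)]
        if len(Q): print(nm,np.percentile(Q,[2,50,98],axis=0))
E
```

```text
t 0.1 pos [ 0.26 -0.57  0.23] xang 0.436 d [0.14 0.72 0.05] F [-0.33 -0.16  0.27] w 0.999 gf 0.0 q [ 1.03  0.44  0.02  1.57 -0.01  1.13 -0.08]
shift now-axes [ 17.18 -23.78  -2.13] target-axes [  0.64 -29.33  -2.16] turn [-0.01  0.01  6.04]
side yellow 715 yaw -0.005223840964622368 x@-.269 0.5935700614816951 ymid -0.27232115013628555 -0.35077878353198017 -0.1938635167405909 ztop 0.17372719381360346
side blue 678 yaw -0.006688865624232395 x@-.269 0.4937907102153086 ymid -0.2717555403817063 -0.3476558991300519 -0.19585518163336066 ztop 0.17391135714301262
cup [[0.3554 0.3057 0.0222]
 [0.4087 0.3897 0.0558]
 [0.4946 0.4464 0.102 ]]
bottle [[ 0.4699 -0.4774  0.053 ]
 [ 0.4954 -0.4489  0.1114]
 [ 0.53   -0.431   0.1825]]
top yellow 214 yaw 0.007416853622126711 x@-.269 0.5982477544672491 ymid -0.27126519499185126 -0.34601670449642163 -0.19651368548728085 ztop 0.17536748646483621
top blue 150 yaw 0.011186524282985937 x@-.269 0.49721700956715764 ymid -0.27261704739946985 -0.34708908863365934 -0.19814500616528039 ztop 0.17491703654690674
cup [[0.3612 0.3069 0.0215]
 [0.4133 0.4065 0.0463]
 [0.4959 0.4473 0.1022]]
bottle [[ 0.4732 -0.4837  0.056 ]
 [ 0.5014 -0.4507  0.1239]
 [ 0.5356 -0.4299  0.1833]]
```

carry_out([
  [0,0,0,-0.5,0,0,1],
  [0,0,0,-0.5,0,0,1],
  [0,0,0,-0.5,0,0,1],
  [0,0,0,-0.5,0,0,1],
  [0,0,0,0,0,0,1],
  [0,0,0,0,0,0,1],
  [0,0.4,-1,0,0,0,0],
  [0,0.4,-1,0,0,0,0],
])

```text
clock: 0.9
position: [0.2913, -0.5202, 0.2761]
ee_rot: [-3.13, 0.261, 0.002]
force: [1.3, 0.1, 0.8]
width: 0.356
gripper_force: 0.0
```

carry_out([
  [0,0.3,-1,0,0,0,0],
  [0,0.3,-1,0,0,0,0],
  [0,0.3,-1,0,0,0,0],
  [0,0.3,-1,0,0,0,0],
  [0,0.3,-1,0,0,0,0],
  [0,0.3,-1,0,0,0,0],
  [0,0,-1,0,0,0,0],
  [0,0,-1,0,0,0,0],
])

```text
clock: 1.7
position: [0.3689, -0.3294, 0.2764]
ee_rot: [-3.131, 0.257, 0.001]
force: [-0.1, -0.6, -0.0]
width: 0.008
gripper_force: 0.0
```

carry_out([
  [0,0,-1,0,0,0,0],
  [0,0,-1,0,0,0,0],
  [0,0,-1,0,0,0,0],
  [0,0,-1,0,0,0,0],
  [0,0,-1,0,0,0,0],
  [0,0,-1,0,0,0,0],
  [0,-0.3,-1,0,0,0,0],
  [0,-0.3,-1,0,0,0,0],
])

```text
clock: 2.5
position: [0.3864, -0.1297, 0.2765]
ee_rot: [-3.131, 0.257, 0.001]
force: [-0.2, -0.5, 0.2]
width: 0.005
gripper_force: 0.0
```

```bash
python3 plan.py .402 .154 .1 -.168
```

```text
t 2.5 pos [ 0.39 -0.13  0.28] xang -0.164 d [ 0.02  0.28 -0.18] F [-0.22 -0.49  0.19] w 0.005 gf 0.0 q [ 0.33  0.04 -0.14  1.97  0.01  1.13 -1.55]
shift now-axes [ -1.23 -11.3    7.06] target-axes [ -1.28 -11.29   7.06] turn [0.   0.01 0.04]
```

carry_out([
  [0,-0.2,-1,0,0,0,0],
  [0,-0.2,-1,0,0,0,0],
  [0,-0.2,-1,0,0,0,0],
  [0,-0.2,-1,0,0,0,0],
  [0,-0.2,-1,0.5,0,0,0],
  [0,-0.2,-1,1,0,0,0],
  [0,-0.1,-1,1,0,0,0],
  [0,-0.1,-1,1,0,0,0],
])

```text
clock: 3.3
position: [0.3846, 0.0731, 0.1884]
ee_rot: [-3.131, 0.258, -0.001]
force: [0.7, -0.3, -0.1]
width: 0.002
gripper_force: 0.0
```

carry_out([
  [0,0,-1,1,0,0,0],
  [0,0,-1,1,0,0,0],
  [0,0,-0.9,1,0,0,0],
  [0,0,0,0.5,0,0,0],
  [0,0,0,0,0,0,0],
])

```text
clock: 3.8
position: [0.3953, 0.1437, 0.1]
ee_rot: [3.13, -0.255, -0.006]
force: [-0.1, -0.9, 0.8]
width: 0.005
gripper_force: 0.0
```

```bash
python3 plan.py .402 .154 .03 -.168
python3 - <<'E'
from cell import arm
from h import *
for n in("top","side"):
    d=arm.get_image(n);print(n)
    for (u,v),P in blobs(d,"red"):
        m=np.median(P,0)
        if .05<m[1]<.25 and m[0]>.3: print(u,v,len(P),m.round(4))
E
```

```text
t 3.8 pos [0.4  0.14 0.1 ] xang -0.163 d [ 0.01  0.01 -0.07] F [-0.13 -0.9   0.75] w 0.005 gf 0.0 q [-0.13  0.32 -0.41  2.17  0.2   0.69 -2.41]
shift now-axes [ 0.21 -0.45  2.8 ] target-axes [ 0.19 -0.45  2.8 ] turn [0.02 0.04 0.05]
top
263.7717391304348 276.54347826086956 92 [0.441  0.1207 0.0521]
side
305.2167101827676 322.8093994778068 383 [0.4421 0.1533 0.0335]
```

carry_out([
  [0,0,-0.2,1,0,0,0],
  [0,0,-0.2,1,0,0,0],
  [0,0,0,0.8,0,0,0],
  [0,0.6,0,0,0,0,0],
  [0,0.4,0,0,0,0,0],
  [0,0.4,0,0,0,0,0],
  [0,0.4,0,0,0,0,0],
  [0,0.4,0,0,0,0,0],
])

```text
clock: 4.7
position: [0.4539, 0.1443, 0.0325]
ee_rot: [-3.131, 0.259, -0.001]
force: [-1.7, 0.2, 2.0]
width: 0.002
gripper_force: 0.9
```

carry_out([
  [0,0.4,0,0,0,0,0],
  [0,0.4,0,0,0,0,0],
  [0,0.4,0,0,0,0,0],
  [0,0.3,0,0,0,0,0],
  [0,0,0,0,0,0,0],
])

```text
clock: 5.2
position: [0.4912, 0.1382, 0.0317]
ee_rot: [-3.13, 0.259, -0.002]
force: [0.8, 0.6, 0.5]
width: 0.005
gripper_force: 0.0
```

```bash
python3 plan.py .511 .132 .03 -.168
```

```text
t 5.2 pos [0.49 0.14 0.03] xang -0.165 d [ 0.02 -0.01 -0.  ] F [0.78 0.58 0.49] w 0.005 gf 0.0 q [-0.12  0.54 -0.34  2.03  0.3   0.62 -2.4 ]
shift now-axes [0.82 0.12 0.07] target-axes [0.82 0.11 0.07] turn [-0.01 -0.01  0.03]
```

carry_out([
  [0,0.2,0,0,0,0,0],
  [0,0.2,0,0,0,0,0],
  [0,0.2,0,0,0,0,0],
  [0,0.1,0,0,0,0,0],
  [0,0.05,0,0,0,0,0],
])

```text
clock: 5.7
position: [0.5084, 0.1353, 0.0316]
ee_rot: [3.131, -0.258, -0.0]
force: [-1.2, 0.6, -0.9]
width: 0.007
gripper_force: 0.8
```

```bash
python3 plan.py .511 .132 .03 -.168
python3 - <<'E'
from cell import arm
from h import *
for n in("top","side"):
    d=arm.get_image(n);print(n)
    for (u,v),P in blobs(d,"red"):
        m=np.median(P,0)
        if .05<m[1]<.25 and m[0]>.3: print(u,v,len(P),m.round(4))
E
```

```text
t 5.7 pos [0.51 0.14 0.03] xang -0.164 d [ 0. -0. -0.] F [-1.24  0.57 -0.86] w 0.007 gf 0.7707572914659977 q [-0.11  0.55 -0.34  1.99  0.3   0.65 -2.38]
shift now-axes [0.12 0.11 0.07] target-axes [0.13 0.11 0.07] turn [0.   0.   0.04]
top
side
299.1904761904762 300.0952380952381 21 [0.512  0.0896 0.0238]
279.24615384615385 312.3076923076923 130 [0.5237 0.1615 0.0243]
```

carry_out([
  [0,0.1,0,0,0,0,0],
  [0,0.1,0,0,0,0,0],
  [0,0.05,0,0,0,0,0],
])

```text
clock: 6.1
position: [0.5113, 0.1348, 0.0314]
ee_rot: [3.13, -0.256, -0.008]
force: [-14.2, 2.3, 10.1]
width: 0.008
gripper_force: 7.5
```

carry_out([
  [0,0.1,0,0,0,0,0],
  [0,0.1,0,0,0,0,0],
])

```text
clock: 6.3
position: [0.5113, 0.1347, 0.0309]
ee_rot: [3.128, -0.253, -0.02]
force: [-32.8, 4.9, 24.9]
width: 0.007
gripper_force: 17.2
```

carry_out([
  [0,-0.5,0,0,0,0,0],
  [0,-1,0,0,0,0,0],
  [0,-1,0,-0.5,0,0,0],
  [0,-0.2,0,-1,0,0,0],
  [0,0,0,-1,0,0,0],
  [0,0,0,-1,0,0,0],
  [0,0,0,-1,0,0,0],
  [0,0,0,-1,0,0,0],
])

```text
clock: 7.1
position: [0.4531, 0.1445, 0.1706]
ee_rot: [-3.131, 0.258, -0.002]
force: [0.9, 0.9, 0.2]
width: 0.003
gripper_force: 0.0
```

carry_out([
  [0.5,0,0,-1,0,0,-1],
  [0.5,0,0,-1,0,0,-1],
  [0.5,0,0,-1,0,0,-1],
  [0.5,0,0,0,0,0,-1],
  [0.5,0,0,0,0,0,-1],
  [0.5,0,0,0,0,0,-1],
  [0.5,0,0,0,0,0,-1],
  [0.5,0,0,0,0,0,-1],
])

```text
clock: 7.9
position: [0.4531, 0.1445, 0.2445]
ee_rot: [2.982, 0.987, 0.002]
force: [-0.2, -0.1, -0.5]
width: 0.496
gripper_force: 0.0
```

carry_out([
  [0.5,0,0,0,0,0,-1],
  [0.5,0,0,0,0,0,-1],
  [0.5,0,0,0,0,0,-1],
  [0.5,0,0,0,0,0,-1],
  [0.5,0,0,0,0,0,-1],
  [0.5,0,0,0,0,0,-1],
  [0.5,0,0,0,0,0,-1],
  [0.5,0,0,0,0,0,-1],
])

```text
clock: 8.7
position: [0.4531, 0.1445, 0.2445]
ee_rot: [2.362, 2.07, 0.001]
force: [0.0, -0.2, 0.5]
width: 0.501
gripper_force: 0.0
```

```bash
python3 plan.py .5975 -.2715 .25 1.5708
```

```text
t 8.7 pos [0.45 0.14 0.24] xang 1.439 d [ 0.14 -0.42  0.01] F [ 0.04 -0.23  0.54] w 0.501 gf 0.0 q [ 0.18  0.26 -0.72  1.85  0.19  1.1  -0.74]
shift now-axes [-15.74   7.9   -0.21] target-axes [-16.64   5.78  -0.22] turn [ 0.01 -0.   -1.31]
```

carry_out([
  [0.5,0,0,0,0,0,-1],
  [0.5,-0.4,0,0,0,0,-0.3],
  [0.5,-1,0.3,0,0,0,0],
  [0.5,-1,0.4,0,0,0,0],
  [0.5,-1,0.4,0,0,0,0],
  [0.5,-1,0.4,0,0,0,0],
  [0.5,-1,0.4,0,0,0,0],
  [0.5,-1,0.4,0,0,0,0],
])

```text
clock: 9.5
position: [0.5098, -0.017, 0.2445]
ee_rot: [2.226, 2.215, 0.001]
force: [0.3, 0.6, 1.1]
width: 0.502
gripper_force: 0.0
```

carry_out([
  [0.5,-1,0.4,0,0,0,0],
  [0.5,-1,0.4,0,0,0,0],
  [0.5,-1,0.4,0,0,0,0],
  [0.5,-1,0.4,0,0,0,0],
  [0.5,-1,0.4,0,0,0,0],
  [0.5,-1,0.4,0,0,0,0],
  [0.5,-1,0.4,0,0,0,0],
  [0.5,-0.9,0.3,0,0,0,0],
])

```text
clock: 10.3
position: [0.5862, -0.2155, 0.2443]
ee_rot: [2.227, 2.214, 0.0]
force: [-0.9, 0.6, -0.1]
width: 0.501
gripper_force: 0.0
```

carry_out([
  [0.5,-0.7,0.2,0,0,0,0],
  [0.5,-0.2,0,0,0,0,0],
  [0.5,0,0,0,0,0,0],
])

```text
clock: 10.6
position: [0.5902, -0.2365, 0.2441]
ee_rot: [-2.228, -2.215, 0.0]
force: [-0.2, 0.4, -0.0]
width: 0.502
gripper_force: 0.0
```

```bash
cat > w.py <<'E'
from cell import arm
from h import *
from scipy.spatial.transform import Rotation as Ro
def wrist(name=None):
    s=arm.observe();d=arm.get_image("wrist");M=d["tool_from_camera"]
    P=cloud(d);ok=P[...,2]>0
    Q=(P@M[:3,:3].T+M[:3,3])@Ro.from_rotvec(s["ee_rot"]).as_matrix().T+s["position"];Q[~ok]=9
    if name: cv2.imwrite(f"pics/{name}.png",d["pixels"][:,:,::-1])
    return d,Q
def fit(d,Q,c):
    P=Q[mask(d,c,110)];P=P[P[:,2]<1]
    zt=np.percentile(P[:,2],95);T=P[P[:,2]>zt-.006]
    k,b=np.polyfit(T[:,1],T[:,0],1)
    print(c,len(P),len(T),"ztop",zt.round(4),"yaw",(-np.arctan(k)).round(4),"x",np.percentile(T[:,0],[2,50,98]).round(4),"y",T[:,1].min().round(4),T[:,1].max().round(4))
E
python3 plan.py .5975 -.2715 .143 1.5708
python3 - <<'E'
from w import *
d,Q=wrist("w1")
for c in("yellow","blue"):
    try: fit(d,Q,c)
    except Exception as e: print(e)
E
```

```text
t 10.6 pos [ 0.59 -0.24  0.24] xang 1.565 d [ 0.01 -0.04 -0.1 ] F [-0.23  0.4  -0.03] w 0.502 gf 0.0 q [ 0.66  0.5  -0.55  1.48  0.27  1.23  0.06]
shift now-axes [-1.4   0.3   4.04] target-axes [-1.4   0.29  4.04] turn [-0.   -0.   -0.06]
yellow 2320 1714 ztop 0.1745 yaw 0.003 x [0.5938 0.5978 0.6016] y -0.3331 -0.2036
blue 11902 1157 ztop 0.1729 yaw 0.0068 x [0.4937 0.4987 0.502 ] y -0.255 -0.2017
```

View pics/w1.png

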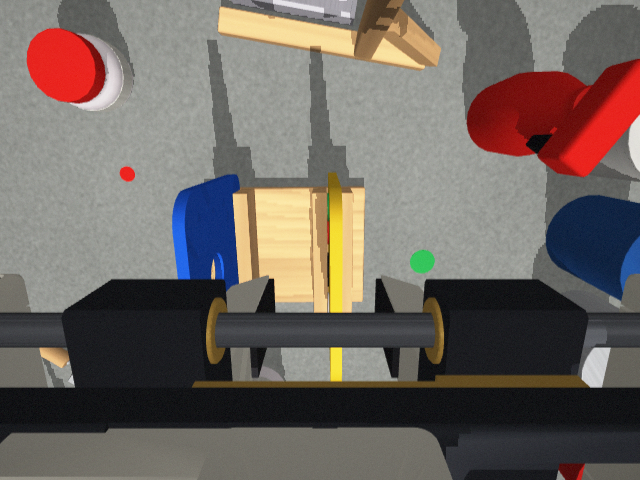

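The wrist view shows the yellow top edge at column 337, between the fingers at columns 275 and 390. The blue palette is to the left at (205,230).

carry_out([
  [0.5,-0.7,0.2,0,0,0,-0.06],
  [0.5,-0.7,0.1,0,0,0,0],
  [0.5,0,0,0.8,0,0,0],
  [0.5,0,0,0.8,0,0,0],
  [0.5,0,0,0.8,0,0,0],
  [0.5,0,0,0.8,0,0,0],
  [0.5,0,0,0.8,0,0,0],
  [0.5,0,0,0,0,0,0],
])

```text
clock: 11.45
position: [0.596, -0.2718, 0.1414]
ee_rot: [-2.218, -2.219, 0.004]
force: [-0.9, -0.4, 0.2]
width: 0.504
gripper_force: 0.0
```

```bash
python3 plan.py .5977 -.2715 .143 1.5708
```

```text
t 11.45 pos [ 0.6  -0.27  0.14] xang 1.571 d [0. 0. 0.] F [-0.91 -0.39  0.16] w 0.504 gf 0.0 q [ 0.67  0.62 -0.51  1.55  0.33  1.06  0.07]
shift now-axes [ 0.01  0.07 -0.07] target-axes [ 0.01  0.07 -0.07] turn [-0.05 -0.01  0.  ]
```

carry_out([
  [0.3,0,0.06,0,0,0,0],
  [0,0,0,0,0,0,0],
  [0,0,0,0,0,0,0],
  [0,0,0,0,0,0,0],
  [0,0,0,0,0,0,0],
  [0,0,0,0,0,0,0],
], squeeze=25)

```text
clock: 12.05
position: [0.5991, -0.2712, 0.1447]
ee_rot: [2.221, 2.222, -0.001]
force: [-2.0, 0.1, 4.8]
width: 0.085
gripper_force: 25.0
```

carry_out([
  [0,0,0,-0.2,0,0,0],
  [0,0,0,-0.4,0,0,0],
  [0,0,0,-0.4,0,0,0],
  [0,0,0,-0.5,0,0,0],
  [0,0,0,-0.6,0,0,0],
  [0,0,0,-0.7,0,0,0],
  [0,0,0,-0.8,0,0,0],
  [0,0,0,-0.8,0,0,0],
])

```text
clock: 12.85
position: [0.5995, -0.271, 0.2562]
ee_rot: [2.22, 2.222, 0.001]
force: [0.8, -0.4, -2.2]
width: 0.082
gripper_force: 25.0
```

carry_out([
  [0,0,0,-0.9,0,0,0],
  [0,0,0,-1,0,0,0],
  [0,0,0,-1,0,0,0],
  [0,0.2,-0.2,-0.9,0,0,0],
  [0,0.5,-0.4,-0.5,0,0,0],
  [0,0.8,-0.5,0,0,0,0],
  [0,0.9,-0.5,0,0,0,0],
  [0,0.9,-0.5,0,0,0,0],
])

```text
clock: 13.65
position: [0.5455, -0.1869, 0.3621]
ee_rot: [2.22, 2.223, -0.0]
force: [0.7, 0.4, -1.2]
width: 0.09
gripper_force: 25.0
```

carry_out([
  [0,0.9,0,0,0,0,0],
  [0,0.9,0,0,0,0,0],
  [0,0.9,0,0,0,0,0],
  [0,0.9,0,0,0,0,0],
  [0,0.9,0,0,0,0,0.3],
  [0,0.9,0,0,0,0,0.4],
  [0,0.9,0,0,0,0,0.5],
  [0,0.9,0,0,0,0,0.4],
])

```text
clock: 14.45
position: [0.5504, -0.0073, 0.3621]
ee_rot: [2.392, 2.036, -0.0]
force: [-0.1, 0.9, -1.3]
width: 0.087
gripper_force: 25.0
```

```bash
python3 plan.py .5584 .220 .365 1.404
```

```text
t 14.45 pos [ 0.55 -0.01  0.36] xang 1.41 d [0.01 0.23 0.  ] F [-0.06  0.93 -1.31] w 0.087 gf 24.98745024204254 q [ 0.39  0.3  -0.64  1.49  0.18  1.41 -0.41]
shift now-axes [ 9.02 -1.14 -0.12] target-axes [ 9.02 -1.19 -0.11] turn [0.   0.   0.06]
```

carry_out([
  [0,0.9,-0.2,0,0,0,0.06],
  [0,1,-0.2,0,0,0,0],
  [0,1,-0.2,0,0,0,0],
  [0,1,-0.2,0,0,0,0],
  [0,1,-0.2,0,0,0,0],
  [0,1,-0.1,0,0,0,0],
  [0,0.9,0,0,0,0,0],
  [0,0.8,0,0,0,0,0],
])

```text
clock: 15.25
position: [0.5542, 0.1847, 0.3621]
ee_rot: [2.395, 2.032, -0.0]
force: [0.1, 0.4, -1.0]
width: 0.088
gripper_force: 25.0
```

carry_out([
  [0,0.5,0,0,0,0,0],
  [0,0.3,0,0.3,0,0,0],
  [0,0,0,0.6,0,0,0],
  [0,0,0,0.8,0,0,0],
  [0,0,0,0.8,0,0,0],
  [0,0,0,0.6,0,0,0],
  [0,0,0,0.4,0,0,0],
  [0,0,0,0,0,0,0],
])

```text
clock: 16.05
position: [0.5581, 0.2017, 0.2727]
ee_rot: [-2.397, -2.03, 0.004]
force: [-0.7, -0.9, -1.0]
width: 0.087
gripper_force: 25.0
```

```bash
python3 plan.py .5584 .220 .226 1.404
```

```text
t 16.05 pos [0.56 0.2  0.27] xang 1.405 d [ 0.    0.02 -0.05] F [-0.68 -0.86 -1.  ] w 0.087 gf 24.98847931623459 q [ 0.03  0.44 -0.68  1.54  0.28  1.27 -0.85]
shift now-axes [ 0.73 -0.11  1.87] target-axes [ 0.73 -0.11  1.87] turn [-0.02  0.02  0.01]
```

carry_out([
  [0,0.4,-0.1,0.4,0,0,0],
  [0,0.3,0,0.5,0,0,0],
  [0,0,0,0.5,0,0,0],
  [0,0,0,0.4,0,0,0],
  [0,0,0,0,0,0,0],
  [0,0,0,0,0,0,0],
])

```text
clock: 16.65
position: [0.5593, 0.2201, 0.229]
ee_rot: [-2.397, -2.03, 0.001]
force: [-0.2, 1.0, 0.0]
width: 0.092
gripper_force: 25.0
```

```bash
python3 plan.py .5584 .220 .226 1.404;  python3 - <<'E'
from w import *
d,Q=wrist("w2")
fit(d,Q,"yellow")
for n in("side","top"):
    d=arm.get_image(n);cv2.imwrite(f"pics/{n}2.png",cv2.resize(d["pixels"][150:350,150:410,::-1],None,fx=3,fy=3))
    print(n)
    for (u,v),P in blobs(d,"yellow"):
        m=np.median(P,0)
        if .05<m[1]<.35 and m[0]>.3: print(u,v,len(P),m.round(4),P.min(0).round(4),P.max(0).round(4))
E
```

```text
t 16.65 pos [0.56 0.22 0.23] xang 1.405 d [-0. -0. -0.] F [-0.21  0.96  0.03] w 0.092 gf 24.988593757152557 q [-0.01  0.48 -0.67  1.59  0.32  1.18 -0.91]
shift now-axes [-0.01 -0.03  0.12] target-axes [-0.01 -0.03  0.12] turn [-0.    0.    0.01]
yellow 9579 4103 ztop 0.2585 yaw -0.1631 x [0.5538 0.5645 0.5721] y 0.1968 0.2857
side
220.86666666666667 255.8 15 [0.6662 0.2111 0.1867] [0.6616 0.2026 0.1723] [0.6702 0.2163 0.192 ]
245.65365025466892 283.2809847198642 1178 [0.5591 0.2445 0.1621] [-0.1354  0.1475  0.0977] [0.5731 0.8736 1.0533]
top
234.0 176.41538461538462 65 [0.6745 0.1851 0.1925] [0.6457 0.1694 0.1769] [0.6857 0.195  0.3206]
247.94444444444446 227.83333333333334 18 [0.5462 0.1456 0.2227] [0.4594 0.0653 0.1515] [0.5489 0.1476 0.6779]
```

View pics/side2.png

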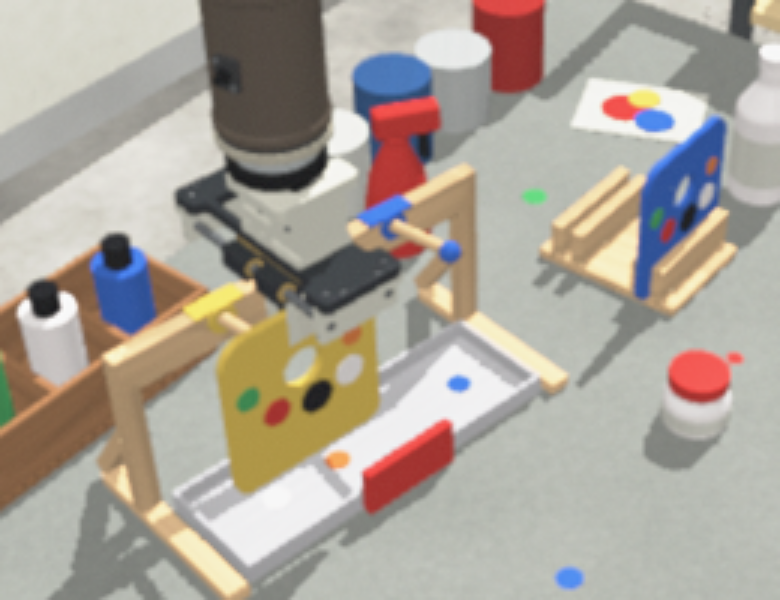

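View pics/w2.png

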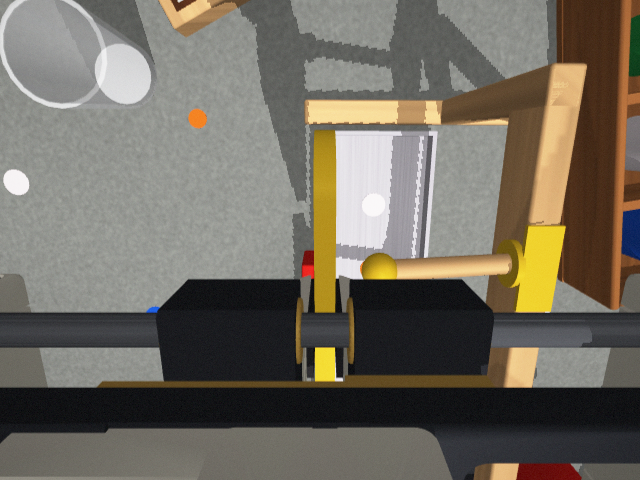

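The enlarged side view shows the yellow palette held upright in front of its peg, with the thumb hole near crop pixel (301,368). In the wrist view the peg ball is at (379,268) and the plate edge at column 325.

```bash
cat > chk.py <<'E'
import sys
from w import *
c=sys.argv[1]; tip0=np.array(eval(sys.argv[2]))
from scipy.optimize import least_squares
np.set_printoptions(precision=4,suppress=True)
s=arm.observe();R=Ro.from_rotvec(s["ee_rot"]).as_matrix()
d,Q=wrist()
M=mask(d,c,90)&(np.linalg.norm(Q-tip0,axis=-1)<.02)
P=Q[M]; v,u=np.nonzero(M)
f=least_squares(lambda p:np.linalg.norm(P-p,axis=1)-.010,P.mean(0)-[0,0,.005],loss="soft_l1",f_scale=.001)
print("ball wrist",len(P),u.mean(),v.mean(),f.x,"z max",P[:,2].max())
fit(d,Q,c)
# palette extents in tool axes, side view
d=arm.get_image("side");C=cloud(d)
L=(C-s["position"])@R
near=(abs(L[...,1])<.012)&(abs(L[...,0])<.085)&(L[...,2]>-.04)&(L[...,2]<.15)
k=near&mask(d,c,90)
print("plate (tool x,y,z) 1/50/99%",np.percentile(L[k],[1,50,99],axis=0))
# hole: pixels' rays cut with plate front face (tool y=-.004), the hole is where measured depth lies well behind
K=d["mtx"];vv,uu=np.mgrid[:480,:640]
ray=np.stack([(uu-K[0,2])/K[0,0],(vv-K[1,2])/K[1,1],np.ones((480,640))],-1)@d["R"]
cam=-d["R"].T@d["t"]
for yf,nm in((-.004,"front"),(.004,"back")):
    o=(cam-s["position"])@R; r=ray@R; tt=(yf-o[1])/r[...,1]; X=o+tt[...,None]*r
    behind=(L[...,1]>.012)&(abs(X[...,0])<.03)&(abs(X[...,2]-.03)<.035)
    h,n=ndimage.label(behind)
    for i in range(1,n+1):
        if (h==i).sum()>15: print("hole",nm,(h==i).sum(),X[h==i].mean(0),X[h==i].min(0),X[h==i].max(0))
E
python3 chk.py yellow "[.588,.215,.194]"
```

```text
ball wrist 794 378.28715365239293 267.53778337531486 [0.589  0.2166 0.1955] z max 0.206361066414576
yellow 9531 4107 ztop 0.2593 yaw -0.1622 x [0.554  0.5648 0.5723] y 0.1969 0.286
plate (tool x,y,z) 1/50/99% [[-0.0742 -0.0079 -0.028 ]
 [ 0.0207 -0.0042  0.0614]
 [ 0.0715  0.0037  0.1296]]
hole front 79 [-0.001  -0.004   0.0275] [-0.0169 -0.004   0.0139] [ 0.014  -0.004   0.0414]
hole back 79 [-0.0064  0.004   0.0361] [-0.0225  0.004   0.0224] [0.0088 0.004  0.0502]
```

carry_out([
  [0,0.13,0,0.1,0,0,0],
  [0,0,0.2,0,0,0,0],
  [0,0,0.3,0,0,0,0],
  [0,0,0.3,0,0,0,0],
  [0,0,0.3,0,0,0,0],
  [0,0,0.3,0,0,0,0],
  [0,0,0.2,0,0,0,0],
  [0,0,0,0,0,0,0],
])

```text
clock: 17.7
position: [0.6, 0.2166, 0.2264]
ee_rot: [-2.398, -2.03, 0.0]
force: [-0.1, 0.4, -1.7]
width: 0.085
gripper_force: 25.0
```

```bash
python3 plan.py .6284 .2127 .224 1.404
python3 - <<'E'
from cell import arm
import cv2
d=arm.get_image("side");cv2.imwrite("pics/s3.png",cv2.resize(d["pixels"][200:340,180:330,::-1],None,fx=4,fy=4,interpolation=2))
E
```

```text
t 17.7 pos [0.6  0.22 0.23] xang 1.405 d [ 0.03 -0.   -0.  ] F [-0.14  0.43 -1.67] w 0.085 gf 24.98850792646408 q [-0.02  0.54 -0.65  1.5   0.34  1.22 -0.88]
shift now-axes [0.03 1.15 0.1 ] target-axes [0.03 1.15 0.1 ] turn [-0.    0.    0.01]
```

View pics/s3.png

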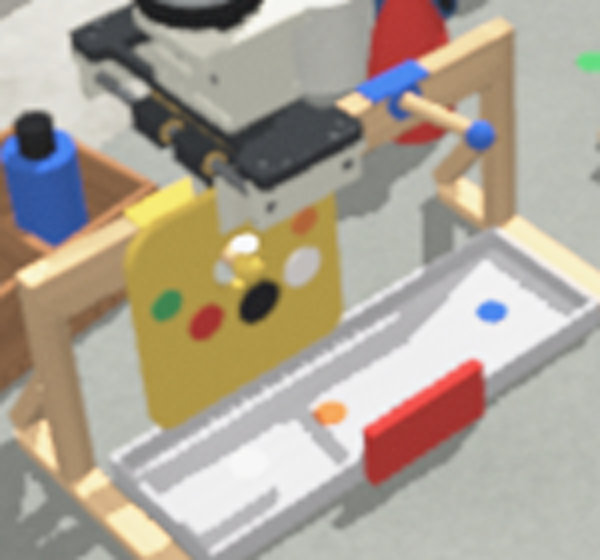

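The ball shows through the hole at (245,268) in the crop, with no contact force. I'll continue inward and then lower.

carry_out([
  [0,0,0.3,0,0,0,0],
  [0,0,0.3,0,0,0,0],
  [0,0,0.3,0,0,0,0],
  [0,0,0.2,0.1,0,0,0],
  [0,0,0,0.2,0,0,0],
  [0,0,0,0.15,0,0,0],
  [0,0,0,0.1,0,0,0],
  [0,0,0,0,0,0,0],
])

```text
clock: 18.55
position: [0.6258, 0.2125, 0.2124]
ee_rot: [-2.396, -2.031, 0.001]
force: [-0.6, -0.1, -0.8]
width: 0.086
gripper_force: 25.0
```

carry_out([
  [0,0,0,0.06,0,0,0],
  [0,0,0,0.06,0,0,0],
  [0,0,0,0,0,0,0],
  [0,0,0,0,0,0,0],
])

```text
clock: 18.95
position: [0.6263, 0.2125, 0.21]
ee_rot: [2.397, 2.031, 0.0]
force: [0.6, -0.0, -0.1]
width: 0.088
gripper_force: 25.0
```

carry_out([
  [0,0,0,0.05,0,0,0],
  [0,0,0,0,0,0,0],
  [0,0,0,0,0,0,0],
])

```text
clock: 19.25
position: [0.6263, 0.2125, 0.2087]
ee_rot: [2.397, 2.031, -0.0]
force: [-0.4, 0.1, -1.2]
width: 0.085
gripper_force: 25.0
```

carry_out([
  [0,0,0,0.05,0,0,0],
  [0,0,0,0,0,0,0],
  [0,0,0,0,0,0,0],
])

```text
clock: 19.55
position: [0.6264, 0.2126, 0.2078]
ee_rot: [2.397, 2.031, 0.001]
force: [-1.4, -1.1, 3.1]
width: 0.09
gripper_force: 25.0
```

carry_out([
  [0,0,0,0.02,0,0,0],
  [0,0,0,0,0,0,0],
  [0,0,0,0,0,0,0],
])

```text
clock: 19.85
position: [0.6265, 0.2127, 0.2076]
ee_rot: [2.397, 2.031, 0.001]
force: [-1.9, -0.7, 4.9]
width: 0.083
gripper_force: 25.0
```

carry_out([
  [0,0,0,0,0,0,0],
])

```text
clock: 19.95
position: [0.6265, 0.2126, 0.2076]
ee_rot: [2.397, 2.03, 0.001]
force: [-1.4, -1.1, 6.2]
width: 0.09
gripper_force: 25.0
```

carry_out([
  [0.08,0,0,-0.02,0,0,0],
  [0.09,0,0,0,0,0,0],
  [0.1,0,0,0,0,0,0],
  [0.11,0,0,0,0,0,0],
  [0.12,0,0,0,0,0,0],
  [0.14,0,0,0,0,0,0],
  [0.16,0,0,0,0,0,0],
  [0.18,0,0,0,0,0,0],
], squeeze=5)

```text
clock: 20.75
position: [0.6263, 0.2125, 0.2074]
ee_rot: [-2.397, -2.031, 0.0]
force: [1.0, -0.5, -0.7]
width: 0.171
gripper_force: 0.0
```

carry_out([
  [0.22,0,0,0,0,0,0],
  [0.26,0,0,0,0,0,0],
  [0.3,0,0,0,0,0,0],
  [0.35,0,0,0,0,0,0],
  [0.4,0,0,0,0,0,0],
  [0.4,0,0,0,0,0,0],
])

```text
clock: 21.35
position: [0.6263, 0.2125, 0.2074]
ee_rot: [2.397, 2.031, -0.0]
force: [-0.4, 0.3, 0.0]
width: 0.393
gripper_force: 0.0
```

```bash
python3 plan.py .6284 .2127 .3 1.404
python3 - <<'E'
from w import *
import cv2
d=arm.get_image("side");cv2.imwrite("pics/s4.png",cv2.resize(d["pixels"][200:340,180:330,::-1],None,fx=4,fy=4,interpolation=2))
d,Q=wrist("w4");fit(d,Q,"yellow")
E
```

```text
t 21.35 pos [0.63 0.21 0.21] xang 1.406 d [0.   0.   0.09] F [-0.36  0.32  0.03] w 0.393 gf 0.0 q [-0.02  0.59 -0.63  1.46  0.36  1.21 -0.86]
shift now-axes [ 0.02  0.08 -3.7 ] target-axes [ 0.02  0.08 -3.7 ] turn [-0.    0.    0.02]
yellow 9479 4073 ztop 0.2368 yaw -0.1612 x [0.6243 0.6349 0.6425] y 0.1863 0.2754
```

View pics/s4.png

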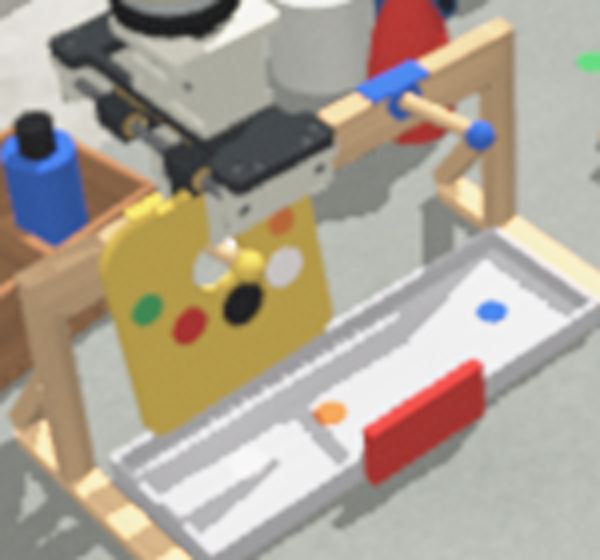

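View pics/w4.png

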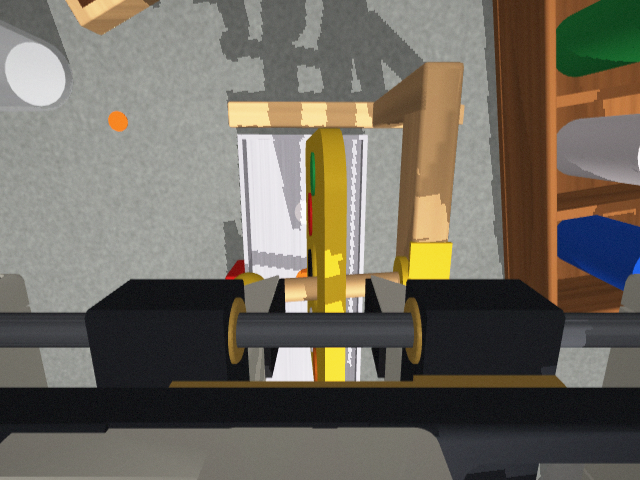

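The yellow palette hangs on its peg at mid length, and both fingers are clear of the plate, which spans columns 310–345 in the wrist view. I'll raise straight up and go to blue.

carry_out([
  [0.4,0,0,-0.3,0,0,0],
  [0.4,0,0,-0.6,0,0,0],
  [0.4,0,0,-1,0,0,0],
  [0.4,0,0,-1,0,0,0],
  [0.5,0,0,-1,0,0,0],
  [0.5,-0.5,-0.2,-0.5,0,0,-0.4],
  [0.5,-1,-0.2,0,0,0,-0.4],
  [0.5,-1,-0.2,0,0,0,-0.4],
])

```text
clock: 22.25
position: [0.604, 0.1528, 0.3196]
ee_rot: [2.267, 2.174, 0.004]
force: [-0.5, -0.6, -0.4]
width: 0.5
gripper_force: 0.0
```

carry_out([
  [0.5,-1,-0.3,0,0,0,-0.4],
  [0.5,-1,-0.3,0,0,0,0],
  [0.5,-1,-0.3,0,0,0,0],
  [0.5,-1,-0.3,0,0,0,0],
  [0.5,-1,-0.3,0,0,0,0],
  [0.5,-1,-0.3,0,0,0,0],
  [0.5,-1,-0.3,0,0,0,0],
  [0.5,-1,-0.3,0,0,0,0],
])

```text
clock: 23.05
position: [0.542, -0.0477, 0.3191]
ee_rot: [2.226, 2.215, 0.002]
force: [0.1, -0.4, 0.0]
width: 0.496
gripper_force: 0.0
```

```bash
python3 plan.py .498 -.272 .25 1.5708
```

```text
t 23.05 pos [ 0.54 -0.05  0.32] xang 1.566 d [-0.04 -0.22 -0.07] F [ 0.1  -0.39  0.05] w 0.496 gf 0.0 q [ 0.51  0.32 -0.69  1.59  0.21  1.31 -0.21]
shift now-axes [-8.98 -1.72  2.76] target-axes [-8.97 -1.76  2.76] turn [ 0.02  0.   -0.05]
```

carry_out([
  [0.5,-1,-0.3,0,0,0,-0.05],
  [0.5,-1,-0.3,0,0,0,0],
  [0.5,-1,-0.3,0.3,0,0,0],
  [0.5,-1,-0.3,0.5,0,0,0],
  [0.5,-1,-0.2,0.5,0,0,0],
  [0.5,-1,-0.1,0.5,0,0,0],
  [0.5,-1,0,0.5,0,0,0],
  [0.5,-0.8,0,0.3,0,0,0],
])

```text
clock: 23.85
position: [0.5044, -0.2436, 0.2529]
ee_rot: [2.222, 2.22, -0.0]
force: [0.2, -0.3, -0.1]
width: 0.499
gripper_force: 0.0
```

carry_out([
  [0.5,-0.4,0,0,0,0,0],
  [0.5,0,0,0,0,0,0],
  [0.5,0,0,0,0,0,0],
])

```text
clock: 24.15
position: [0.5053, -0.2508, 0.2534]
ee_rot: [2.22, 2.222, 0.002]
force: [-0.2, -0.2, -0.6]
width: 0.498
gripper_force: 0.0
```

```bash
python3 plan.py .498 -.272 .143 1.5708;python3 - <<'E'
from w import *
d,Q=wrist("w5");fit(d,Q,"blue")
E
```

```text
t 24.15 pos [ 0.51 -0.25  0.25] xang 1.572 d [-0.01 -0.02 -0.11] F [-0.23 -0.19 -0.59] w 0.498 gf 0.0 q [ 0.81  0.38 -0.6   1.65  0.23  1.18  0.15]
shift now-axes [-0.85 -0.3   4.42] target-axes [-0.85 -0.29  4.42] turn [ 0.01 -0.    0.01]
blue 2618 1659 ztop 0.1743 yaw 0.0027 x [0.494  0.4978 0.5018] y -0.3379 -0.2065
```

carry_out([
  [0.5,-0.5,-0.2,0.2,0,0,0],
  [0.5,-0.35,-0.1,0.5,0,0,0],
  [0.5,0,0,0.8,0,0,0],
  [0.5,0,0,0.8,0,0,0],
  [0.5,0,0,0.8,0,0,0],
  [0.5,0,0,0.8,0,0,0],
  [0.5,0,0,0.5,0,0,0],
  [0.5,0,0,0,0,0,0],
])

```text
clock: 25.0
position: [0.4954, -0.2732, 0.1403]
ee_rot: [-2.219, -2.219, 0.002]
force: [0.3, -0.5, 0.4]
width: 0.499
gripper_force: 0.0
```

```bash
python3 plan.py .498 -.272 .143 1.5708
```

```text
t 25.0 pos [ 0.5  -0.27  0.14] xang 1.57 d [0. 0. 0.] F [ 0.32 -0.47  0.44] w 0.499 gf 0.0 q [ 0.81  0.49 -0.56  1.79  0.31  0.95  0.12]
shift now-axes [ 0.05  0.1  -0.11] target-axes [ 0.05  0.1  -0.11] turn [-0.03 -0.01 -0.  ]
```

carry_out([
  [0.3,0.04,0.08,-0.05,0,0,0],
  [0,0,0,0,0,0,0],
  [0,0,0,0,0,0,0],
  [0,0,0,0,0,0,0],
  [0,0,0,0,0,0,0],
  [0,0,0,0,0,0,0],
], squeeze=25)

```text
clock: 25.6
position: [0.4987, -0.2723, 0.144]
ee_rot: [-2.222, -2.221, 0.001]
force: [-1.7, -0.3, 4.2]
width: 0.086
gripper_force: 25.0
```

carry_out([
  [0,0,0,-0.2,0,0,0],
  [0,0,0,-0.4,0,0,0],
  [0,0,0,-0.4,0,0,0],
  [0,0,0,-0.5,0,0,0],
  [0,0,0,-0.6,0,0,0],
  [0,0,0,-0.7,0,0,0],
  [0,0,0,-0.8,0,0,0],
  [0,0,0,-0.8,0,0,0],
])

```text
clock: 26.4
position: [0.4991, -0.2721, 0.2555]
ee_rot: [2.221, 2.221, 0.0]
force: [0.4, -0.6, -1.8]
width: 0.086
gripper_force: 25.0
```

```bash
python3 plan.py .526 .0338 .3 1.404
```

```text
t 26.4 pos [ 0.5  -0.27  0.26] xang 1.571 d [0.03 0.31 0.04] F [ 0.38 -0.65 -1.84] w 0.086 gf 24.993333220481873 q [ 0.84  0.39 -0.59  1.64  0.23  1.19  0.19]
shift now-axes [12.24  1.08 -1.78] target-axes [12.25 -0.97 -1.78] turn [0.01 0.   1.67]
```

carry_out([
  [0,0.3,0,-0.8,0,0,0],
  [0,0.6,0,-0.5,0,0,0],
  [0,0.9,0,0,0,0,0.3],
  [0,0.9,0,0,0,0,0.4],
  [0,0.9,0,0,0,0,0.5],
  [0,0.9,0,0,0,0,0.47],
  [0,0.9,0,0,0,0,0],
  [0,0.9,0,0,0,0,0],
])

```text
clock: 27.2
position: [0.5112, -0.1135, 0.2867]
ee_rot: [2.398, 2.029, 0.0]
force: [-0.1, -0.3, -1.4]
width: 0.086
gripper_force: 25.0
```

```bash
python3 plan.py .5274 .036 .226 1.404
```

```text
t 27.2 pos [ 0.51 -0.11  0.29] xang 1.405 d [ 0.02  0.15 -0.06] F [-0.06 -0.28 -1.42] w 0.086 gf 24.992592930793762 q [ 0.62  0.29 -0.64  1.69  0.18  1.22 -0.23]
shift now-axes [ 6.   -0.35  2.43] target-axes [ 6.   -0.35  2.43] turn [0.   0.   0.01]
```

carry_out([
  [0,0.9,-0.1,0,0,0,0],
  [0,0.9,-0.1,0.2,0,0,0],
  [0,0.9,-0.1,0.4,0,0,0],
  [0,0.9,0,0.5,0,0,0],
  [0,0.8,0,0.5,0,0,0],
  [0,0.5,0,0.4,0,0,0],
  [0,0.2,0,0.3,0,0,0],
  [0,0,0,0,0,0,0],
])

```text
clock: 28.0
position: [0.5245, 0.0124, 0.2282]
ee_rot: [-2.396, -2.03, 0.002]
force: [-0.4, 0.7, -2.1]
width: 0.084
gripper_force: 25.0
```

carry_out([
  [0,0.3,0,0,0,0,0],
  [0,0,0,0,0,0,0],
])

```text
clock: 28.2
position: [0.5269, 0.0194, 0.2294]
ee_rot: [2.399, 2.028, 0.002]
force: [-0.9, -0.1, -3.1]
width: 0.087
gripper_force: 25.0
```

```bash
python3 plan.py .5274 .036 .226 1.404; python3 chk.py blue "[.557,.0285,.195]"
```

```text
t 28.2 pos [0.53 0.02 0.23] xang 1.404 d [ 0.    0.02 -0.  ] F [-0.9  -0.13 -3.1 ] w 0.087 gf 24.99341458082199 q [ 0.38  0.35 -0.68  1.77  0.25  1.11 -0.54]
shift now-axes [ 0.66 -0.09  0.14] target-axes [ 0.66 -0.09  0.14] turn [ 0.01 -0.01 -0.  ]
ball wrist 1059 376.52030217186024 247.0859301227573 [0.5571 0.0294 0.1954] z max 0.20648341038721518
blue 10771 4067 ztop 0.2595 yaw -0.1652 x [0.5215 0.5322 0.5396] y -0.0035 0.0851
plate (tool x,y,z) 1/50/99% [[-0.0736 -0.0079 -0.0289]
 [ 0.0189 -0.004   0.0604]
 [ 0.0715  0.0039  0.1283]]
hole front 57 [-0.0009 -0.004   0.0263] [-0.0135 -0.004   0.0133] [ 0.0116 -0.004   0.0399]
hole back 57 [-0.0084  0.004   0.0349] [-0.021   0.004   0.0218] [0.0043 0.004  0.0486]
```

carry_out([
  [0,0.4,-0.05,0.1,0,0,0],
  [0,0.27,0,0.02,0,0,0],
  [0,0,0,0,0,0,0],
  [0,0,0,0,0,0,0],
])

```text
clock: 28.7
position: [0.5281, 0.0359, 0.2257]
ee_rot: [2.398, 2.029, -0.0]
force: [-1.1, -0.6, -1.4]
width: 0.087
gripper_force: 25.0
```

```bash
python3 plan.py .5274 .0364 .2265 1.404; python3 chk.py blue "[.557,.0285,.195]" | grep -v blue
```

```text
t 28.7 pos [0.53 0.04 0.23] xang 1.405 d [-0.  0.  0.] F [-1.13 -0.57 -1.43] w 0.087 gf 24.993081092834473 q [ 0.35  0.36 -0.68  1.77  0.25  1.1  -0.58]
shift now-axes [ 0.02 -0.03 -0.03] target-axes [ 0.02 -0.03 -0.03] turn [-0.    0.    0.01]
ball wrist 570 379.27543859649126 271.0210526315789 [0.557  0.0292 0.1956] z max 0.20608700805868324
plate (tool x,y,z) 1/50/99% [[-0.0746 -0.0079 -0.029 ]
 [ 0.0193 -0.0039  0.0592]
 [ 0.0714  0.0034  0.1273]]
hole front 59 [-0.0012 -0.004   0.0267] [-0.0141 -0.004   0.0135] [ 0.0143 -0.004   0.04  ]
hole back 59 [-0.0084  0.004   0.0354] [-0.0215  0.004   0.022 ] [0.0072 0.004  0.0488]
```

carry_out([
  [0,0.02,0.2,0,0,0,0],
  [0,0,0.3,0,0,0,0],
  [0,0,0.3,0,0,0,0],
  [0,0,0.3,0,0,0,0],
  [0,0,0.3,0,0,0,0],
  [0,0,0.2,0,0,0,0],
  [0,0,0,0,0,0,0],
])

```text
clock: 29.5
position: [0.5683, 0.0292, 0.2255]
ee_rot: [-2.399, -2.028, -0.0]
force: [0.1, 0.6, -2.1]
width: 0.085
gripper_force: 25.0
```

```bash
python3 plan.py .5964 .0248 .2265 1.404
python3 - <<'E'
from cell import arm
import cv2
d=arm.get_image("side");cv2.imwrite("pics/s6.png",cv2.resize(d["pixels"][170:320,200:370,::-1],None,fx=4,fy=4,interpolation=2))
E
```

```text
t 29.5 pos [0.57 0.03 0.23] xang 1.403 d [ 0.03 -0.    0.  ] F [ 0.12  0.58 -2.06] w 0.085 gf 24.99350756406784 q [ 0.33  0.43 -0.66  1.67  0.28  1.14 -0.57]
shift now-axes [ 0.01  1.14 -0.04] target-axes [ 0.01  1.14 -0.04] turn [-0.   -0.   -0.01]
```

View pics/s6.png

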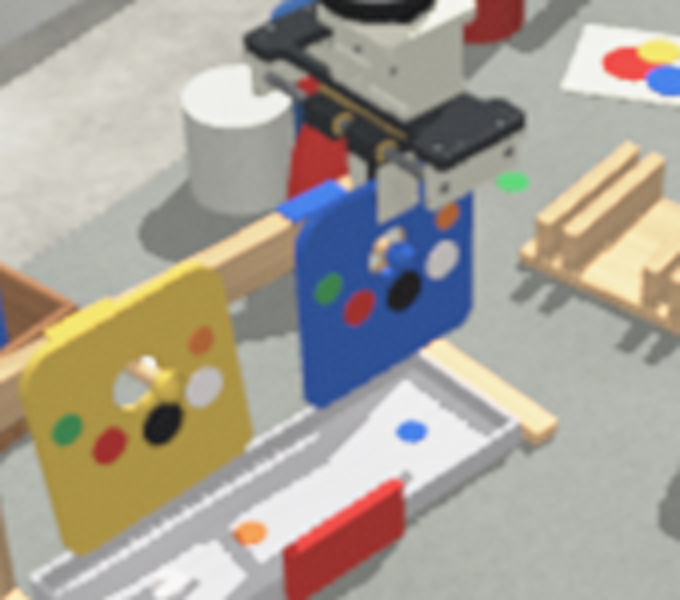

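The blue ball shows through the blue hole at (400,255) in the crop, and the yellow palette hangs on its peg. I'll continue as I did with yellow.

carry_out([
  [0,0,0.3,0,0,0,0],
  [0,0,0.3,0,0,0,0],
  [0,0,0.3,0,0,0,0],
  [0,0,0.2,0.1,0,0,0],
  [0,0,0,0.2,0,0,0],
  [0,0,0,0.15,0,0,0],
  [0,0,0,0.1,0,0,0],
  [0,0,0,0,0,0,0],
])

```text
clock: 30.35
position: [0.5942, 0.0248, 0.2114]
ee_rot: [-2.398, -2.028, 0.001]
force: [0.0, -0.6, -1.9]
width: 0.082
gripper_force: 25.0
```

carry_out([
  [0,0,0,0.06,0,0,0],
  [0,0,0,0.03,0,0,0],
  [0,0,0,0,0,0,0],
  [0,0,0,0,0,0,0],
])

```text
clock: 30.75
position: [0.5947, 0.0248, 0.2098]
ee_rot: [2.399, 2.028, 0.0]
force: [0.2, -0.2, -2.0]
width: 0.083
gripper_force: 25.0
```

carry_out([
  [0,0,0,0.04,0,0,0],
  [0,0,0,0,0,0,0],
  [0,0,0,0,0,0,0],
])

```text
clock: 31.05
position: [0.5947, 0.0248, 0.2087]
ee_rot: [2.399, 2.028, -0.0]
force: [0.0, 0.3, -1.5]
width: 0.088
gripper_force: 25.0
```

carry_out([
  [0,0,0,0.04,0,0,0],
  [0,0,0,0,0,0,0],
  [0,0,0,0,0,0,0],
])

```text
clock: 31.35
position: [0.5947, 0.0248, 0.2077]
ee_rot: [2.399, 2.028, -0.0]
force: [-0.3, 0.0, -2.4]
width: 0.086
gripper_force: 25.0
```

carry_out([
  [0,0,0,0.02,0,0,0],
  [0,0,0,0,0,0,0],
  [0,0,0,0,0,0,0],
])

```text
clock: 31.65
position: [0.5947, 0.0248, 0.2073]
ee_rot: [2.399, 2.028, 0.0]
force: [-0.0, 0.3, -0.4]
width: 0.085
gripper_force: 25.0
```

carry_out([
  [0,0,0,0.03,0,0,0],
  [0,0,0,0,0,0,0],
  [0,0,0,0,0,0,0],
])

```text
clock: 31.95
position: [0.5948, 0.0248, 0.207]
ee_rot: [2.399, 2.028, 0.0]
force: [-3.8, -0.2, 5.4]
width: 0.087
gripper_force: 25.0
```

Contact. Releasing slowly.

carry_out([
  [0.08,0,0,-0.02,0,0,0],
  [0.09,0,0,0,0,0,0],
  [0.1,0,0,0,0,0,0],
  [0.11,0,0,0,0,0,0],
  [0.12,0,0,0,0,0,0],
  [0.14,0,0,0,0,0,0],
  [0.16,0,0,0,0,0,0],
  [0.18,0,0,0,0,0,0],
], squeeze=5)

```text
clock: 32.75
position: [0.5947, 0.0248, 0.207]
ee_rot: [-2.399, -2.028, 0.0]
force: [-0.0, -0.5, -0.2]
width: 0.178
gripper_force: 0.0
```

carry_out([
  [0.22,0,0,0,0,0,0],
  [0.26,0,0,0,0,0,0],
  [0.3,0,0,0,0,0,0],
  [0.35,0,0,0,0,0,0],
  [0.4,0,0,0,0,0,0],
  [0.4,0,0,0,0,0,0],
])

```text
clock: 33.35
position: [0.5947, 0.0248, 0.207]
ee_rot: [2.399, 2.028, -0.0]
force: [-0.2, 0.9, 1.1]
width: 0.401
gripper_force: 0.0
```

carry_out([
  [0.4,0,0,-0.3,0,0,0],
  [0.4,0,0,-0.6,0,0,0],
  [0.4,0,0,-1,0,0,0],
  [0.4,0,0,-1,0,0,0],
  [0.4,0,0,-1,0,0,0],
  [0.4,0,0,-0.5,0,0,0],
  [0.4,-0.5,-0.5,0,0,0,0],
  [0.4,-1,-1,0,0,0,0],
])

```text
clock: 34.15
position: [0.552, -0.0046, 0.3169]
ee_rot: [-2.396, -2.031, -0.003]
force: [1.0, -0.2, -0.1]
width: 0.398
gripper_force: 0.0
```

carry_out([
  [0.4,-1,-1,0,0,0,0],
  [0.4,-1,-1,0,0,0,0],
  [0.4,-1,-1,0,0,0,0],
  [0.4,-1,-0.5,0,0,0,0],
  [0.4,-1,0,0,0,0,0],
  [0.4,-1,0,0,0,0,0],
  [0.4,-0.5,0,0,0,0,0],
  [0.4,0,0,0,0,0,0],
])

```text
clock: 34.95
position: [0.4378, -0.1531, 0.3167]
ee_rot: [-2.402, -2.025, 0.001]
force: [-0.1, -0.0, -0.0]
width: 0.396
gripper_force: 0.0
```

carry_out([
  [0.4,0,0,0,0,0,0],
  [0.4,0,0,0,0,0,0],
  [0.4,0,0,0,0,0,0],
  [0.4,0,0,0,0,0,0],
  [0.4,0,0,0,0,0,0],
  [0.4,0,0,0,0,0,0],
  [0.4,0,0,0,0,0,0],
  [0.4,0,0,0,0,0,0],
])

```text
clock: 35.75
position: [0.4382, -0.1516, 0.317]
ee_rot: [2.399, 2.028, -0.0]
force: [-0.2, -0.5, -0.1]
width: 0.403
gripper_force: 0.0
```

Run:
```python
from w import *
from cell import arm
a=arm.get_image("side");arm.get_image("top");arm.get_image("top");b=arm.get_image("side");t=arm.get_image("top")
def st(d,c,y0,y1):
    C=cloud(d);k=mask(d,c,90)&(C[...,1]>y0)&(C[...,1]<y1)&(C[...,0]>.53)&(C[...,0]<.66)&(C[...,2]>.05)&(C[...,2]<.24)
    P=C[k];n=P-P.mean(0);return k.sum(),np.median(P,0).round(4),np.linalg.svd(n,full_matrices=False)[2][2].round(3),P.min(0).round(3)
for d in(a,b):
    print(st(d,"yellow",.1,.32),st(d,"blue",-.08,.12))
# handle
for (u,v),P in blobs(b,"red"):
    m=np.median(P,0)
    if .05<m[1]<.25 and m[0]>.3: print("handle",u,v,len(P),m.round(4))
cv2.imwrite("pics/end.png",np.hstack([b["pixels"][130:370,140:420,::-1],t["pixels"][130:370,140:420,::-1]]))
print(arm.observe()["clock"])
```

```text
(np.int64(2283), array([0.6199, 0.2181, 0.1667]), array([-0.982,  0.17 ,  0.085]), array([0.577, 0.133, 0.072])) (np.int64(1820), array([0.5893, 0.0308, 0.1653]), array([-0.982,  0.165,  0.09 ]), array([ 0.546, -0.052,  0.075]))
(np.int64(2279), array([0.6201, 0.2177, 0.1663]), array([-0.982,  0.17 ,  0.086]), array([0.576, 0.133, 0.075])) (np.int64(1814), array([0.5892, 0.0312, 0.1654]), array([-0.982,  0.166,  0.091]), array([ 0.546, -0.053,  0.072]))
handle 284.44444444444446 247.86111111111111 36 [0.5897 0.0524 0.1459]
handle 226.88888888888889 281.06666666666666 45 [0.6208 0.2407 0.1449]
handle 285.3098591549296 304.9577464788732 426 [0.5228 0.1355 0.0359]
36.0
```

View pics/end.png

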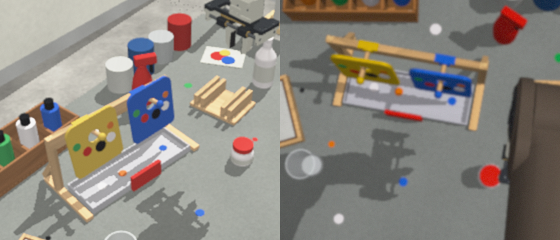

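Both palettes hang on their own pegs, at (95,145) and (150,108) in the picture, and have not moved between two looks. The tray is home, with its handle at (146,177).

```bash
python3 -c "
from cell import arm
print(arm.sign_off())"
```

```text
the job is handed in; nothing more can be done
None
```

I handed the job in at about 36 s: the tray is pushed home to its stop, and the yellow and blue palettes hang free and still on their own-colour pegs, with no hard contact felt.

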